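Seal the biscuit canister with its double lid and take the outer lid off alone

ROBOT

A 7-joint arm with a two-finger parallel gripper is mounted at the origin on a cart in front of the work surface, level with it; the furniture and walls round the work are solid. World frame = base frame: x ahead of the robot, y to its left, z up, the work surface at z = 0. Lengths are in m, angles in rad, forces in N, time in s.
With the tool pointing down it reaches from about 0.4 to 0.85 m from the base axis. Payload 10.4 kg.
Tool frame: the origin (TCP) lies on the centre line of the jaws, within the pads' length; the fingertips stand r.finger_overhang ahead of it and the grasp point (between the pads) lies 5 mm behind it (r.finger_overhang is the distance from the TCP to the fingertips, in m); z points along the fingers, y is the line along which they close (so a half turn about z gives the same grasp; the last joint's range is limited). The gripper opens to 87 mm and grips with 3 to 60 N. Pads are 19 mm wide; open, the fingers measure 117 mm over their backs; the gripper's body (75 mm by 190 mm) begins 51 mm behind the grasp point.
Start: joints at [1.147, 0.332, -0.065, 1.46, 0.022, 1.35, -0.088], TCP at [0.244, -0.575, 0.237] pointing down, gripper open.
Joint ranges: [-2.6, 2.6], [-0.5, 2.12], [-1.47, 1.34], [0.16, 2.42], [-1.27, 4.41], [0.06, 2.06], [-2.6, 2.6]. Speed limits (rad/s): [2.22, 2.22, 2.79, 2.79, 3.14, 3.14, 3.14].

INTERFACE

Orientations are given as a unit quaternion [x, y, z, w].
In Python, from bench import read_state, viewer, r gives the robot as it stands.
- The arm moves only by the tool carry_out, never from a script. Its argument "moves" is a list of rows, each a list of 6 numbers: the shift along the tool's x, y, z in units of 40 mm (1.0 is 40 mm), then the turn, a rotation vector about the tool's x, y, z in units of 8 degrees (1.0 is 8 degrees). A call has 1 to 20 rows; each row shifts and turns the commanded pose from where the row before left it, along the tool's axes as they then stand; what a row does not reach is not made up. A row lasts 1/8 s, in which the tool goes at most 62.5 mm and 10.7 degrees, less where a joint would pass 70% of its speed; a pose out of reach is approached as far as the arm can. A call is refused whole if a number of a shift passes 1 or a number of a turn 1, either way. A call with a gripper value outside its range is refused whole. "fingers" is the finger opening in mm, from 0 to 87, set as the call begins (left out, the last holds). The fingers move at their own pace and stop on an object; "force" is the grip in N (left out, the last holds). Time passes only in rows, so rows that do not move let the fingers close. It gives the time, the measured TCP pose, the force, the opening and the grip force at its end, in the units of the state.
- read_state(): the state, without advancing time (a new reading comes with each control period).
- viewer.camera(name): name is "side" or "top" or "wrist"; returns a dict with "pixels" (400x640x3 uint8, red, green, blue), "range_z" (400x640 float32, m along the optical axis (not along the pixel's ray), 0 where there is no reading), "fx", "fy", "cx", "cy" (pixels), "xyz" and "orientation" of the camera in the world. Camera axes: x right, y down, z forward; pixel columns grow to the right and rows downward; lengths in m; the calibration is good to about 2 mm. The wrist camera is an equidistant fisheye: a pixel r from the principal point sees the ray r / f radians off the axis. A picture is of the moment at which its call begins.
- r.close_job(): hands the job in; it is judged then, once.
The state is a dict: "time": time; "joint_positions": joint angles; "joint_vel": joint speeds; "joint_torque": joint torques, N m; "ee_pos": TCP position; "eef_rot": TCP orientation; "ft_force": force on the tool from outside, world axes, zero at the start; "torque": the same for the moment, N m; "width": finger opening in m; "grip_force": force on a finger pad.
Only numpy, scipy, OpenCV 4.12 (cv2) and the standard library are available. Lean on these libraries where they do the work, as an engineer would, in place of code of your own. Each camera call takes 0.05 s, during which the arm holds its last target. There are 200 camera calls.

TASK

The biscuit canister has been refilled and its two lids stand beside it, twist-locked together. Carry the pair over by the dark wooden handle without parting them and lower them gently in hand, not dropped, onto the canister so that the inner lid is fully seated with its two orange ears between the wire keepers; then turn the outer lid anticlockwise (seen from above) to unlock it and lift it off by itself, leaving the inner lid sealed and the canister and everything round it where they are. Finish while still holding the outer lid, level and about 10 cm above the inner lid, for me to take and wash.

Things in the scene. Friction and masses are not known exactly. Their poses are not given: they have to be found in the camera images.
- canister: Round open sage-green biscuit canister, loose, about 1.4 kg, diameter 96 mm, height 100 mm, mouth 88 mm. Origin: centre of its underside, z up. At +y and -y (alike), 58 mm from the axis, a steel keeper: two upright wires, gap 19 mm, centred on the y axis, rising 16 mm above the rim, tips bent apart to a gap of 29 mm.
- seat (a point): Point on the canister's axis, 90 mm above its underside, axes as the canister's: where the inner lid's origin lies when its flange rests fully on the rim, y axes in line (either way round), each ear between the wires of a keeper, which stop it from turning.
- inner_lid: Inner lid, 160 g: orange plug (diameter 84 mm, 10 mm deep, foot tapered by 3.5 mm) under a cream flange (diameter 98 mm, z = 10 to 14 mm). Two orange ears, 14 mm wide, 4 mm thick, stick out at flange height along +y and -y to 67 mm from the axis, beyond the outer lid. Origin: centre of the plug's underside. Starts standing on the worktop; three bayonet lugs on top are hidden by the outer lid.
- outer_lid: Outer lid, 180 g: steel cap, diameter 99 mm, 17 mm high. Origin: centre of its lower edge, 14 mm above the inner lid's when nested. Locked (as at the start) its x lies along the inner lid's x and hooks carry the inner lid, with 2 mm of play. Turned anticlockwise from above by 40 to 72 degrees (best 57, stop at about 74) it lifts straight off; clockwise is stopped. Turns easily if not pressed down.
- handle (a point): Centre of the dark wooden handle bar on the outer lid, 44 mm above the lid's origin, axes as the lid's. The bar is 72 mm long (along x), 16 mm wide (along y) and 24 mm high, on two thin posts; 15 mm of free height between bar and cap.
- striped_mug: White mug with red stripes, bystander, 102 mm high; leave alone. Origin: centre of its underside.
- grey_lid_jar: Clear jar with a grey lid, bystander, diameter 80 mm, 180 mm high; leave alone. Origin: centre of its underside.
- spice_jar: Small spice jar with a dark cap, bystander, diameter 41 mm, 105 mm high; leave alone. Origin: centre of its underside.
- stoneware_crock: Cream stoneware pot, bystander, diameter 92 mm, 100 mm high; leave alone. Origin: centre of its underside.
There are look-alikes about, which are no part of the job. What is shaped like the canister but pink is not meant. Of the things shaped like the outer_lid, the steel one is meant.

How it is judged:
By the outcome, as a careful person would: the job done as asked, in the order asked, and still so for the second after the job is handed in, while the arm keeps its last pose, push and grip.
It also fails if it takes over 48 s, if anything falls off the work surface, if the arm or the gripper's body presses on something with over 40 N, if the wrist force passes 120 N, or if a joint passes its speed limit or range.

## Working session

There is one attempt and no reset: what is moved stays moved. The work goes in short steps, Python scripts to look and compute and a tool call to move; the robot and the scene stay as the last step left them, time stands still between calls to the robot, and variables do not carry over. Pictures are saved under pics/ and viewed, at most 13 in all, crops included, and the job is handed in when it is done.

Besides the shell and the picture viewer there is one more tool, called after "Request:" by a JSON object that holds its "op" and its "data". carry_out: Moves the arm, as the interface text tells. Its arguments: {"type":"object","properties":{"moves":{"type":"array","items":{"type":"array","items":{"type":"number"}}},"fingers":{"type":"number"},"force":{"type":"number"}},"required":["moves"]}

```bash
mkdir -p pics; ls; python3 - <<'E'
from bench import read_state, viewer, r
import cv2, numpy as np
s=read_state(); print({k:np.round(v,3) for k,v in s.items()}, r.finger_overhang)
ims=[]
for n in("top","side"):
    c=viewer.camera(n); np.savez(f'{n}0.npz',**c)
    print(n,c["fx"],c["fy"],c["cx"],c["cy"],c["xyz"],c["orientation"])
    cv2.imwrite(f"pics/{n}0.png",c["pixels"][:,:,::-1])
E
```

```text
pics
{'time': np.float64(0.0), 'joint_positions': array([ 1.147,  0.333, -0.065,  1.461,  0.022,  1.35 , -0.088]), 'joint_vel': array([ 0.001, -0.001, -0.001, -0.001, -0.001,  0.001, -0.001]), 'joint_torque': array([-1.0000e-03, -6.2325e+01,  2.4000e-02, -3.8989e+01, -6.1000e-02,
        4.0000e-02,  0.0000e+00]), 'ee_pos': array([ 0.244, -0.575,  0.236]), 'eef_rot': array([ 0.98 ,  0.199, -0.   , -0.001]), 'ft_force': array([-0.005,  0.133, -0.037]), 'torque': array([-0.017, -0.001, -0.026]), 'grip_force': np.float64(0.0), 'width': np.float64(0.087)} 0.014
top 459.5483178866331 459.5483178866331 321.0997101330368 197.94650384842797 [0.34632152 0.18390256 1.35798053] [ 0.72736464 -0.6781484   0.07377197 -0.07492074]
side 407.15790194688645 407.15790194688645 318.3889442453132 190.6146321369578 [0.30467265 0.97626024 0.65841325] [-0.15137128  0.87103233 -0.46003869  0.08218158]
```

View pics/top0.png

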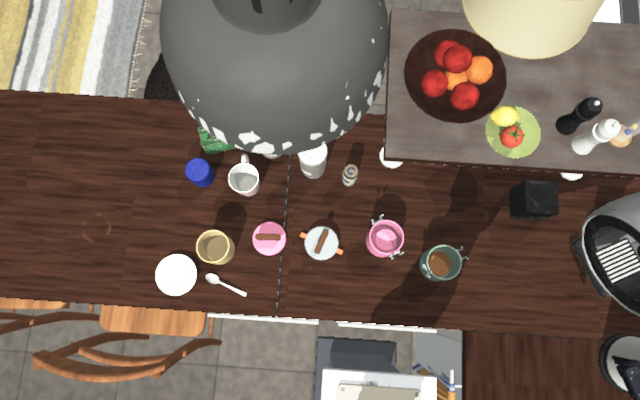

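View pics/side0.png

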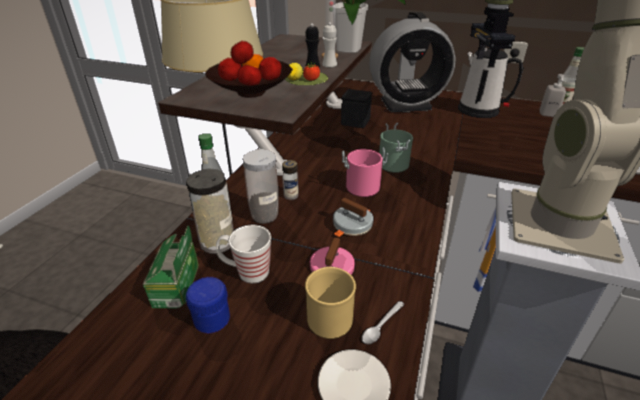

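The top view shows the steel lid pair at about (321,243) with its ears at (302,236) and (340,252). The green canister is at (441,262), with the pink decoys at (385,239) and (269,239).

```bash
cat > h.py <<'E'
import numpy as np, cv2
from scipy.spatial.transform import Rotation as R
def plane(c,uv,z):
    uv=np.atleast_2d(uv).astype(float)
    d=np.c_[(uv[:,0]-c["cx"])/c["fx"],(uv[:,1]-c["cy"])/c["fy"],np.ones(len(uv))]@R.from_quat(c["orientation"]).as_matrix().T
    return c["xyz"]+d*((z-c["xyz"][2])/d[:,2])[:,None]
def cloud(c):
    z=c["range_z"]; v,u=np.mgrid[:400,:640]
    p=np.stack([(u-c["cx"])/c["fx"]*z,(v-c["cy"])/c["fy"]*z,z],-1)
    return p@R.from_quat(c["orientation"]).as_matrix().T+c["xyz"]
E
python3 - <<'E'
from h import *
c=dict(np.load('top0.npz')); im=c["pixels"]; P=cloud(c)
hsv=cv2.cvtColor(im,cv2.COLOR_RGB2HSV)
cr=im[195:305,280:490][:,:,::-1]
cv2.imwrite('pics/crop0.png',cv2.resize(cr,None,fx=3.8,fy=3.8,interpolation=cv2.INTER_CUBIC))
# ears
m=(hsv[...,0]>5)&(hsv[...,0]<22)&(hsv[...,1]>190)&(hsv[...,2]>150); m[:215]=0;m[280:]=0;m[:,:290]=0;m[:,355:]=0
n,l,st,ce=cv2.connectedComponentsWithStats(m.astype('uint8'))
for i in range(1,n): print('ear',st[i],ce[i],plane(c,ce[i],.014)[0].round(4))
def rep(name,u0,u1,v0,v1,z0,z1):
    q=P[v0:v1,u0:u1]; k=(q[...,2]>z0)&(q[...,2]<z1); pts=q[k]
    if len(pts)<5: print(name,'few');return
    (cx,cy),rad=cv2.minEnclosingCircle(pts[:,:2].astype('float32'))
    rect=cv2.minAreaRect(pts[:,:2].astype('float32'))
    print(name,len(pts),np.median(pts,0).round(4),'circ',round(cx,4),round(cy,4),round(rad,4),rect)
rep('handle',295,350,220,270,.055,.09)
rep('cap',295,350,220,270,.022,.045)
rep('can rim',410,475,235,290,.092,.104)
rep('can wires',410,475,235,290,.107,.13)
rep('can content',410,475,235,290,.03,.085)
rep('pinkcan',360,410,210,265,.09,.13)
print('table', P[230,150],P[300,400])
print(plane(c,[[441,262],[321,243]],[.1]))
E
```

```text
handle 147 [0.4983 0.1861 0.0699] circ 0.4998 0.1845 0.0357 ((0.5003536343574524, 0.18609464168548584), (0.016049083322286606, 0.07112428545951843), 69.77863311767578)
cap 757 [0.4984 0.1857 0.031 ] circ 0.5003 0.186 0.0497 ((0.4991163909435272, 0.18576672673225403), (0.09662193059921265, 0.09601089358329773), 2.9960694313049316)
can rim 213 [ 0.4615 -0.1518  0.099 ] circ 0.4623 -0.15 0.0608 ((0.4626314342021942, -0.1500311940908432), (0.1082310751080513, 0.09582968801259995), 78.68862915039062)
can wires 24 [ 0.4758 -0.1928  0.1142] circ 0.4636 -0.1503 0.0621 ((0.4624764025211334, -0.15065385401248932), (0.036178234964609146, 0.11953836679458618), 28.585573196411133)
can content 752 [ 0.4642 -0.153   0.0597] circ 0.4672 -0.1501 0.0546 ((0.46127766370773315, -0.1491481214761734), (0.09395483881235123, 0.09161171317100525), 87.78800964355469)
pinkcan 239 [0.5213 0.0105 0.0995] circ 0.5209 0.0087 0.0624 ((0.5211111903190613, 0.008956898003816605), (0.09433013945817947, 0.11971178650856018), 87.55436706542969)
table [0.50325173 0.69603057 0.0016382 ] [ 0.35191794 -0.0520884  -0.00129776]
[[ 0.46024406 -0.14257416  0.1       ]
 [ 0.48906159  0.18690665  0.1       ]]
```

View pics/crop0.png

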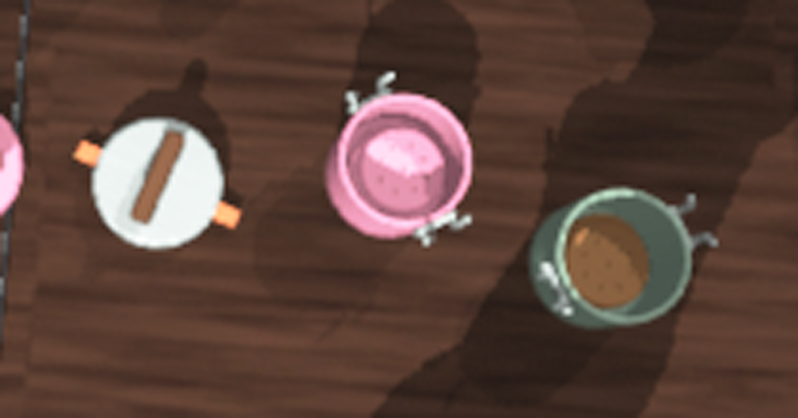

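```bash
python3 - <<'E'
from h import *
c=dict(np.load('top0.npz')); im=c["pixels"]; P=cloud(c); hsv=cv2.cvtColor(im,cv2.COLOR_RGB2HSV).astype(int)
L=np.array([.4998,.1857])
q=P[220:270,290:355].reshape(-1,3); h=hsv[220:270,290:355].reshape(-1,3)
pts=q[(q[:,2]>.055)&(q[:,2]<.09)]; d=np.linalg.svd(pts[:,:2]-pts[:,:2].mean(0))[2][0]
print('handle yaw',np.degrees(np.arctan2(d[1],d[0])),pts.mean(0))
rel=q[:,:2]-L; rr=np.hypot(*rel.T)
k=(rr>.052)&(rr<.072)&(h[:,0]<20)&(h[:,1]>100)&(h[:,2]>150)
for s in(1,-1):
    e=q[k&(rel[:,1]*s>0)]; print('ear',len(e),e.mean(0).round(4),np.degrees(np.arctan2(*(e.mean(0)[:2]-L)[::-1])))
C=np.array([.4627,-.1503])
q=P[235:290,410:475].reshape(-1,3); pts=q[(q[:,2]>.106)&(q[:,2]<.13)]; rel=pts[:,:2]-C
for s in(1,-1):
    e=pts[rel[:,1]*s>0]; print('keeper',len(e),e.mean(0).round(4),np.degrees(np.arctan2(*(e.mean(0)[:2]-C)[::-1])))
    print(e.round(3)[:,:2].tolist())
rim=q[(q[:,2]>.092)&(q[:,2]<.103)]; a=rim[np.hypot(*(rim[:,:2]-C).T)<.051]
A=np.c_[2*a[:,:2],np.ones(len(a))]; s=np.linalg.lstsq(A,(a[:,:2]**2).sum(1),rcond=None)[0]
print('rim fit',s[:2],np.sqrt(s[2]+s[0]**2+s[1]**2))
# tall bystanders
for n,u,v in(('jar',312,160),('spice',350,173),('mug',244,180)): print(n,P[v,u].round(3))
E
```

```text
handle yaw 159.83973405240883 [0.49925107 0.18606099 0.06929367]
ear 34 [0.5196 0.2435 0.0101] 71.09079281549269
ear 29 [0.4783 0.1307 0.011 ] -111.34443052375339
keeper 11 [ 0.4339 -0.0998  0.1141] 119.66581402108018
[[0.45, -0.09], [0.45, -0.092], [0.448, -0.091], [0.448, -0.093], [0.445, -0.094], [0.425, -0.104], [0.425, -0.106], [0.422, -0.105], [0.422, -0.107], [0.419, -0.107], [0.42, -0.11]]
keeper 16 [ 0.4906 -0.1995  0.1135] -60.47789679862204
[[0.506, -0.193], [0.505, -0.194], [0.503, -0.193], [0.503, -0.194], [0.5, -0.192], [0.501, -0.196], [0.498, -0.194], [0.498, -0.196], [0.492, -0.184], [0.48, -0.206], [0.48, -0.206], [0.477, -0.206], [0.477, -0.209], [0.477, -0.211], [0.474, -0.208], [0.474, -0.21]]
rim fit [ 0.46216858 -0.15040206] 0.045815512418000706
jar [0.7   0.226 0.18 ]
spice [0.689 0.12  0.115]
mug [0.674 0.433 0.007]
```

Request:
{"op": "carry_out", "data": {"moves": [[0,0,-1,0,0,0],[0,0,-1,0,0,0]], "fingers": 50}}

```text
time: 0.35
ee_pos: [0.2436, -0.5751, 0.3168]
eef_rot: [0.98, 0.199, -0.0, -0.001]
ft_force: [0.2, -1.0, 0.6]
width: 0.0741
grip_force: 0.0
```

```bash
python3 - <<'E'
from h import *
c=dict(np.load('top0.npz')); P=cloud(c)
for v,u in((20,270),(80,270),(120,270),(145,270),(80,180),(80,370)): print(v,u,P[v,u].round(3))
E
```

```text
20 270 [0.606 0.25  0.955]
80 270 [0.559 0.249 0.923]
120 270 [0.531 0.25  0.883]
145 270 [0.52  0.255 0.83 ]
80 180 [0.572 0.355 0.882]
80 370 [0.592 0.142 0.871]
```

Request:
{"op": "carry_out", "data": {"moves": [[0.83,-0.94,0,0,0,0],[0.83,-0.94,0,0,0,0],[0.83,-0.94,0,0,0,0],[0.83,-0.94,0,0,0,0]]}}

```text
time: 0.85
ee_pos: [0.3077, -0.3835, 0.3163]
eef_rot: [0.98, 0.199, -0.0, -0.0]
ft_force: [0.0, 0.6, 0.4]
width: 0.0505
grip_force: 0.0
```

Request:
{"op": "carry_out", "data": {"moves": [[0.83,-0.94,0.1,0,0,0],[0.83,-0.94,0.1,0,0,0],[0.83,-0.94,0.1,0,0,0],[0.83,-0.94,0.1,0,0,0],[0.83,-0.94,0.1,0,0,0],[0.83,-0.94,0.1,0,0,0],[0.83,-0.94,0.1,0,0,0],[0.83,-0.94,0.1,0,0,0],[0.83,-0.94,0.1,0,0,0],[0.83,-0.94,0.1,0,0,0],[0.83,-0.94,0.1,0,0,0],[0.83,-0.94,0.1,0,0,0],[0,0,0.3,0,0,0.9],[0,0,0.3,0,0,0.9],[0,0,0.3,0,0,0.9],[0,0,0,0,0,0.9],[0,0,0,0,0,0.9],[0,0,0,0,0,0.86],[0,0,0,0,0,0]]}}

```text
time: 3.22
ee_pos: [0.4981, 0.1856, 0.2323]
eef_rot: [0.985, -0.173, -0.0, 0.0]
ft_force: [0.0, 0.2, 0.0]
width: 0.0501
grip_force: 0.0
```

```bash
python3 - <<'E'
from bench import read_state, viewer
from h import *
s=read_state(); print(s["joint_positions"].round(3),s["ee_pos"].round(4)); Rm=R.from_quat(s["eef_rot"]).as_matrix(); print(Rm.round(4))
print('yaw',np.degrees(np.arctan2(Rm[1,0],Rm[0,0])))
c=viewer.camera("wrist"); np.savez('w1.npz',**c); print(c["fx"],c["cx"],c["cy"],c["xyz"])
cv2.imwrite('pics/w1.png',c["pixels"][:,:,::-1])
E
```

```text
[ 0.278  0.213 -0.812  1.68   0.159  1.318 -2.481] [0.4981 0.1856 0.2323]
[[ 9.405e-01 -3.399e-01 -4.000e-04]
 [-3.399e-01 -9.405e-01 -3.000e-04]
 [-3.000e-04  4.000e-04 -1.000e+00]]
yaw -19.872034028050184
309.70691628693146 318.2704664568653 199.91522493323083 [0.57046874 0.15975522 0.38091476]
```

View pics/w1.png

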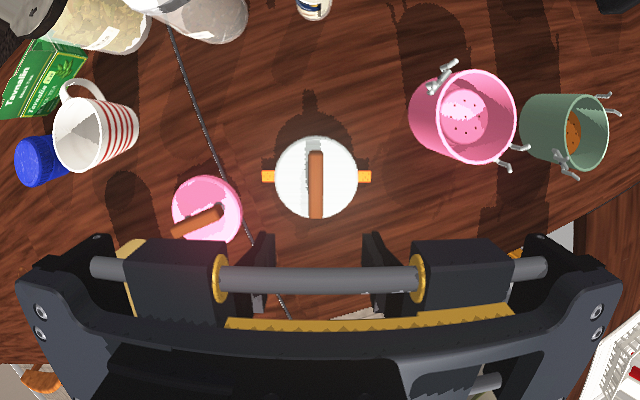

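The steel lid's bar is at (316,185) and already lines up with the jaws. Its ears are at (268,176) and (364,176), and the green canister is at (565,132).

```bash
cat >> h.py <<'E'
def wcloud(c):
    v,u=np.mgrid[:400,:640]; x=(u-c["cx"])/c["fx"]; y=(v-c["cy"])/c["fy"]; t=np.hypot(x,y)+1e-9
    k=np.tan(t)/t; z=c["range_z"]
    return np.stack([x*k*z,y*k*z,z],-1)@R.from_quat(c["orientation"]).as_matrix().T+c["xyz"]
E
python3 - <<'E'
from h import *
c=dict(np.load('w1.npz')); P=wcloud(c)
q=P[120:225,255:380].reshape(-1,3)
h=q[(q[:,2]>.062)&(q[:,2]<.08)]; print(len(h),np.median(h[:,2])); print('rect',cv2.minAreaRect(h[:,:2].astype('float32')))
k=q[(q[:,2]>.025)&(q[:,2]<.04)]; print('cap',cv2.minEnclosingCircle(k[:,:2].astype('float32')),np.median(k[:,2]))
q=P[80:190,500:620].reshape(-1,3)
k=q[(q[:,2]>.093)&(q[:,2]<.104)&(np.hypot(q[:,0]-.4622,q[:,1]+.1502)<.052)]
print('rim',len(k),cv2.minEnclosingCircle(k[:,:2].astype('float32')))
k=q[(q[:,2]>.106)&(q[:,2]<.125)]
for s in(1,-1):
    e=k[(k[:,1]+.15)*s>0]; print(len(e),e.mean(0),cv2.minAreaRect(e[:,:2].astype('float32')))
E
```

```text
1049 0.07007751451672373
rect ((0.5002456903457642, 0.18803514540195465), (0.016102300956845284, 0.07055452466011047), 70.21196746826172)
cap ((0.4998862147331238, 0.18806691467761993), 0.04988763481378555) 0.0314406999814128
rim 987 ((0.46200090646743774, -0.1483464390039444), 0.04913240671157837)
168 [ 0.45555636 -0.0520726   0.1125184 ] ((0.4531463086605072, -0.059939444065093994), (0.11303968727588654, 0.030861617997288704), 67.2655258178711)
56 [ 0.48903835 -0.19831076  0.1120749 ] ((0.4887492060661316, -0.19844947755336761), (0.03792132809758186, 0.005504049360752106), 29.626291275024414)
```

Request:
{"op": "carry_out", "data": {"moves": [[0.03,-0.05,1,0,0,0],[0,0,1,0,0,0],[0,0,1,0,0,0],[0,0,0.7,0,0,0],[0,0,0.5,0,0,0],[0,0,0.27,0,0,0],[0,0,0,0,0,0]]}}

```text
time: 4.15
ee_pos: [0.4998, 0.1871, 0.0535]
eef_rot: [0.985, -0.172, -0.0, 0.0]
ft_force: [-0.1, -0.1, 0.4]
width: 0.0503
grip_force: 0.0
```

Request:
{"op": "carry_out", "data": {"moves": [[0,0,0,0,0,0],[0,0,0,0,0,0],[0,0,0,0,0,0],[0,0,0,0,0,0],[0,0,0,0,0,0]], "fingers": 0, "force": 35}}

```text
time: 4.78
ee_pos: [0.5002, 0.1872, 0.0539]
eef_rot: [0.985, -0.173, 0.0, -0.0]
ft_force: [-0.3, -0.1, 1.6]
width: 0.016
grip_force: 35.0
```

Request:
{"op": "carry_out", "data": {"moves": [[0,0,-0.1,0,0,0],[0,0,-0.3,0,0,0],[0,0,-0.5,0,0,0],[0,0,-0.7,0,0,0],[0,0,-0.9,0,0,0],[0,0,-0.9,0,0,0],[0,0,-0.9,0,0,0],[0,0,-0.4,0,0,0],[0,0,0,0,0,0]]}}

```text
time: 5.9
ee_pos: [0.5003, 0.1874, 0.2426]
eef_rot: [0.985, -0.173, 0.001, -0.0]
ft_force: [-0.5, 0.1, -3.9]
width: 0.0155
grip_force: 35.0
```

```bash
python3 - <<'E'
from bench import read_state
from h import *
s=read_state(); print(s["joint_positions"].round(3),s["ee_pos"].round(4),s["ft_force"].round(2),s["torque"].round(2)); Rm=R.from_quat(s["eef_rot"]).as_matrix()
print('yaw',np.degrees(np.arctan2(Rm[1,0],Rm[0,0])))
E
```

```text
[ 0.191  0.192 -0.712  1.663  0.13   1.332 -2.46 ] [0.5003 0.1874 0.2426] [-0.47  0.12 -3.92] [ 0.06  0.08 -0.03]
yaw -19.910155335382907
```

Request:
{"op": "carry_out", "data": {"moves": [[0.1,0.3,0,0,0,0],[0.15,0.6,0,0,0,0],[0.2,0.8,0,0,0,0],[0.2,0.8,0,0,0,0],[0.2,0.8,0,0,0,0],[0.2,0.8,0,0,0,0],[0.2,0.8,0,0,0,0],[0.2,0.8,0,0,0,0],[0.2,0.8,0,0,0,0],[0.2,0.8,0,0,0,0],[0.2,0.6,0,0,0,0],[0.1,0.34,0,0,0,0],[0,0,0,0,0,0]]}}

```text
time: 7.52
ee_pos: [0.468, -0.1527, 0.2409]
eef_rot: [0.985, -0.174, -0.001, -0.0]
ft_force: [0.4, 0.1, -3.5]
width: 0.0158
grip_force: 35.0
```

Request:
{"op": "carry_out", "data": {"moves": [[0,0,0,0,0,-0.3],[0,0,0,0,0,-0.7],[0,0,0,0,0,-0.8],[0,0,0,0,0,-0.8],[0,0,0,0,0,-0.8],[0,0,0,0,0,-0.8],[0,0,0,0,0,-0.8],[0,0,0,0,0,-0.7],[0,0,0,0,0,-0.4],[0,0,0,0,0,0],[0,0,0,0,0,0]]}}

```text
time: 8.9
ee_pos: [0.4687, -0.1513, 0.2417]
eef_rot: [0.968, 0.249, -0.0, -0.0]
ft_force: [-0.4, 0.2, -3.8]
width: 0.0158
grip_force: 35.0
```

```bash
python3 - <<'E'
from bench import read_state, viewer
from h import *
s=read_state(); print(s["joint_positions"].round(3),s["ee_pos"].round(4),s["ft_force"].round(2)); Rm=R.from_quat(s["eef_rot"]).as_matrix(); print(Rm.round(4))
print('yaw',np.degrees(np.arctan2(Rm[1,0],Rm[0,0])))
for n in("wrist","side","top"):
    c=viewer.camera(n); np.savez(n+'2.npz',**c); print(c["xyz"])
    cv2.imwrite(f'pics/{n}2.png',c["pixels"][:,:,::-1])
E
```

```text
[ 0.648  0.063 -0.443  1.773  0.028  1.311 -0.868] [ 0.4687 -0.1513  0.2417] [-0.43  0.17 -3.79]
[[ 8.758e-01  4.828e-01 -1.000e-04]
 [ 4.828e-01 -8.758e-01  1.000e-04]
 [-0.000e+00 -2.000e-04 -1.000e+00]]
yaw 28.86517630400895
[ 0.53607752 -0.11443253  0.39029979]
[0.30467265 0.97626024 0.65841325]
[0.34632152 0.18390256 1.35798053]
```

View pics/wrist2.png

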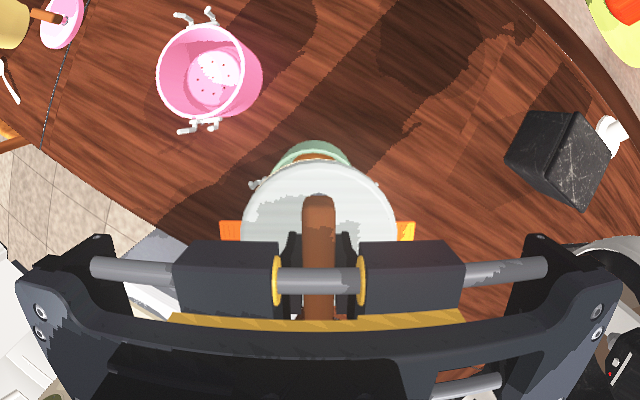

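The wrist view shows the pair held level above the canister, with the ears at (230,230) and (405,230). The keepers are mostly hidden.

```bash
python3 - <<'E'
from h import *
t=cv2.imread('pics/top2.png')[190:330,380:520]; s=cv2.imread('pics/side2.png')[60:200,300:440]
cv2.imwrite('pics/ts2.png',cv2.resize(np.hstack([t,s]),(800,400),interpolation=cv2.INTER_CUBIC))
c=dict(np.load('wrist2.npz')); P=wcloud(c); hsv=cv2.cvtColor(c["pixels"],cv2.COLOR_RGB2HSV).astype(int)
T=np.array([.4687,-.1513]); X=np.array([.8758,.4828]); Y=np.array([.4828,-.8758])
for a,b in((215,245),(390,420)):
    q=P[210:250,a:b].reshape(-1,3); h=hsv[210:250,a:b].reshape(-1,3)
    k=(h[:,0]<25)&(h[:,1]>180)&(h[:,2]>150)&(q[:,2]>.15); e=q[k][:,:2]-T
    print('ear',k.sum(),'z',np.median(q[k][:,2]),'tool x',np.percentile(e@X,[2,50,98]).round(4),'tool y',np.percentile(e@Y,[2,50,98]).round(4))
q=P[130:260,240:400].reshape(-1,3); k=q[(abs(q[:,2]-.219)<.006)]; e=k[:,:2]-T
print('cap',np.median(k[:,2]),'x max',np.percentile(e@X,99.5),'y',np.percentile(e@Y,[.5,99.5]))
E
```

```text
ear 393 z 0.20031451501499792 tool x [-0.0066  0.0006  0.0066] tool y [-0.0673 -0.0602 -0.0531]
ear 127 z 0.20023683651421037 tool x [-0.0063  0.0032  0.0061] tool y [0.0528 0.0559 0.0639]
cap 0.2191326334643115 x max 0.0477355820452123 y [-0.04678941  0.04637411]
```

View pics/ts2.png

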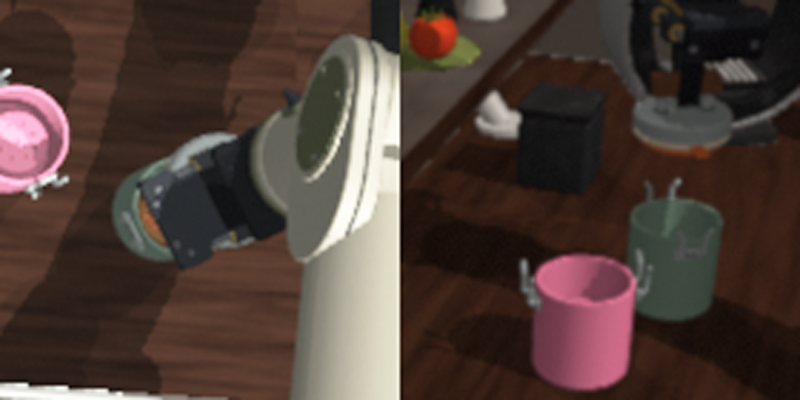

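The crops show the lids up and to the right of the canister by a few mm, clear of everything. I'll centre the pair and lower it to just above the keepers.

Request:
{"op": "carry_out", "data": {"moves": [[-0.05,-0.06,0,0,0,-0.05],[-0.06,-0.07,0.2,0,0,0],[0,0,0.5,0,0,0],[0,0,0.5,0,0,0],[0,0,0.4,0,0,0],[0,0,0.14,0,0,0],[0,0,0,0,0,0],[0,0,0,0,0,0]]}}

```text
time: 10.05
ee_pos: [0.4627, -0.1497, 0.1728]
eef_rot: [0.968, 0.253, 0.0, 0.0]
ft_force: [-0.1, 0.3, -2.4]
width: 0.0154
grip_force: 35.0
```

```bash
python3 - <<'E'
from bench import read_state, viewer
from h import *
s=read_state(); print(s["ee_pos"].round(4),s["ft_force"].round(2)); Rm=R.from_quat(s["eef_rot"]).as_matrix()
print('yaw',np.degrees(np.arctan2(Rm[1,0],Rm[0,0])))
o=[]
c=viewer.camera("wrist"); np.savez('wrist3.npz',**c); o.append(c["pixels"][130:270,200:430])
d=viewer.camera("side"); np.savez('side3.npz',**d); o.append(d["pixels"][100:180,350:480])
o=[cv2.resize(i,(780,int(780*i.shape[0]/i.shape[1])),interpolation=cv2.INTER_CUBIC)[:,:,::-1] for i in o]
cv2.imwrite('pics/w3.png',o[0]); cv2.imwrite('pics/s3.png',o[1])
P=wcloud(c); hsv=cv2.cvtColor(c["pixels"],cv2.COLOR_RGB2HSV).astype(int)
T=s["ee_pos"][:2]; X=Rm[:2,0]; Y=Rm[:2,1]
q=P.reshape(-1,3); h=hsv.reshape(-1,3); e=(q[:,:2]-T); x=e@X; y=e@Y
for sg in(1,-1):
    near=(y*sg>.05)&(y*sg<.075)&(abs(x)<.03)
    for n,k in(('ear',near&(h[:,1]>180)&(h[:,2]>150)&(h[:,0]<25)&(q[:,2]>.12)),('wire',near&(h[:,1]<90)&(q[:,2]>.1)&(q[:,2]<.122))):
        if k.sum()>3: print(sg,n,k.sum(),'x',np.percentile(x[k],[2,25,50,75,98]).round(4),'y',np.median(y[k]).round(4),'z',np.median(q[k][:,2]).round(4))
E
```

```text
[ 0.4627 -0.1497  0.1728] [-0.08  0.26 -2.43]
yaw 29.282244770803295
1 ear 116 x [-0.0058 -0.0014  0.0021  0.0044  0.0058] y 0.0582 z 0.1316
1 wire 83 x [0.0087 0.0112 0.0131 0.0157 0.0175] y 0.0559 z 0.1134
-1 ear 389 x [-0.0066 -0.0029  0.0007  0.0042  0.0065] y -0.0604 z 0.1315
-1 wire 85 x [0.0112 0.0136 0.0157 0.0178 0.0196] y -0.0573 z 0.1141
```

View pics/w3.png

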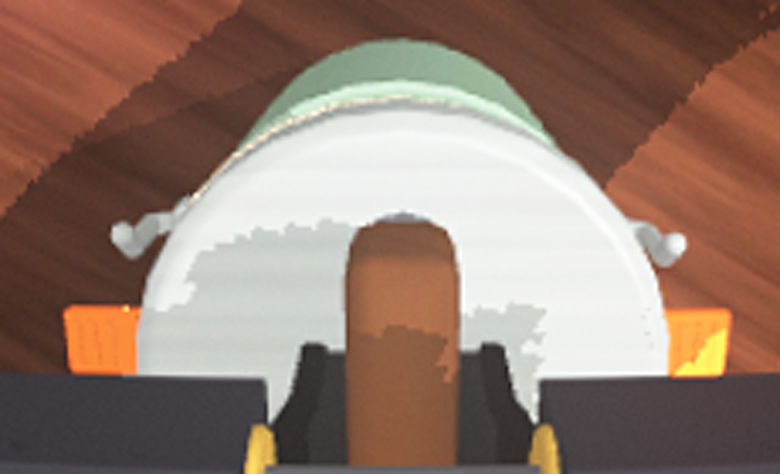

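View pics/s3.png

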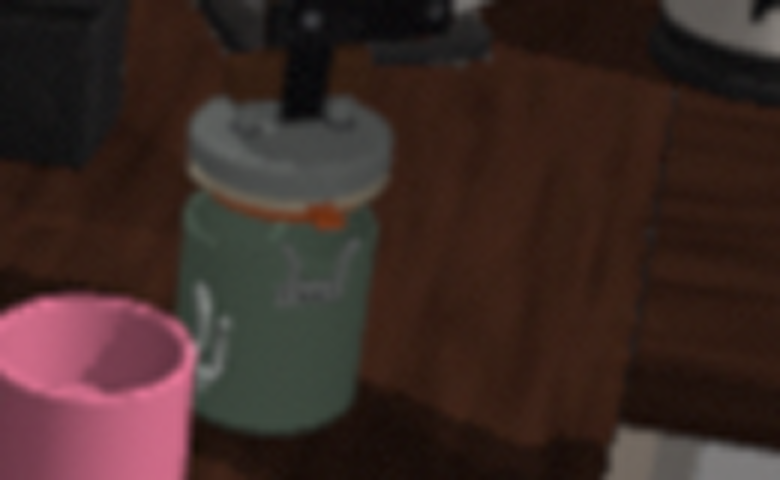

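The side view at (330,215) shows the ear right over its keeper. In the wrist view the wires at (150,230) and (660,245) are placed almost evenly. The numbers ask for about 0.9° more turn and 0.8 mm along x.

Request:
{"op": "carry_out", "data": {"moves": [[0.02,0,0,0,0,0.11],[0,0,0.1,0,0,0],[0,0,0.1,0,0,0],[0,0,0.1,0,0,0],[0,0,0.1,0,0,0],[0,0,0,0,0,0]]}}

```text
time: 10.9
ee_pos: [0.4627, -0.1492, 0.1557]
eef_rot: [0.969, 0.245, -0.0, -0.0]
ft_force: [0.1, -0.1, -4.7]
width: 0.0161
grip_force: 35.0
```

Request:
{"op": "carry_out", "data": {"moves": [[0,0,0.08,0,0,0],[0,0,0.08,0,0,0],[0,0,0.08,0,0,0],[0,0,0,0,0,0],[0,0,0,0,0,0]]}}

```text
time: 11.52
ee_pos: [0.463, -0.1492, 0.1466]
eef_rot: [0.969, 0.245, 0.0, 0.0]
ft_force: [-0.3, -0.3, -3.9]
width: 0.0155
grip_force: 35.0
```

Request:
{"op": "carry_out", "data": {"moves": [[0,0,0.02,0,0,0],[0,0,0.02,0,0,0],[0,0,0,0,0,0],[0,0,0,0,0,0]]}}

```text
time: 12.02
ee_pos: [0.463, -0.1492, 0.145]
eef_rot: [0.969, 0.245, 0.0, 0.0]
ft_force: [-0.5, 0.7, -2.6]
width: 0.0154
grip_force: 35.0
```

```bash
python3 - <<'E'
from bench import read_state, viewer
from h import *
s=read_state(); print(s["ee_pos"].round(4),s["ft_force"].round(2),s["torque"].round(3)); Rm=R.from_quat(s["eef_rot"]).as_matrix()
c=viewer.camera("wrist"); P=wcloud(c); hsv=cv2.cvtColor(c["pixels"],cv2.COLOR_RGB2HSV).astype(int)
T=s["ee_pos"][:2]; X=Rm[:2,0]; Y=Rm[:2,1]
q=P.reshape(-1,3); h=hsv.reshape(-1,3); e=(q[:,:2]-T); x=e@X; y=e@Y
for sg in(1,-1):
    near=(y*sg>.05)&(y*sg<.075)&(abs(x)<.03)
    for n,k in(('ear',near&(h[:,1]>180)&(h[:,2]>150)&(h[:,0]<25)&(q[:,2]>.09)),('wire',near&(h[:,1]<90)&(q[:,2]>.1)&(q[:,2]<.122))):
        if k.sum()>3: print(sg,n,k.sum(),'x',np.percentile(x[k],[2,50,98]).round(4),'y',np.median(y[k]).round(4),'z',np.median(q[k][:,2]).round(4))
d=viewer.camera("side"); i=d["pixels"][100:180,350:480]
cv2.imwrite('pics/s4.png',np.vstack([cv2.resize(i[:,:,::-1],(480,295),interpolation=cv2.INTER_CUBIC),cv2.resize(c["pixels"][130:270,200:430,::-1],(480,292))]))
E
```

```text
[ 0.463  -0.1492  0.145 ] [-0.53  0.73 -2.56] [ 0.019 -0.045  0.003]
1 ear 159 x [-0.0056  0.0015  0.0061] y 0.0587 z 0.1048
1 wire 109 x [0.0056 0.0136 0.018 ] y 0.0558 z 0.1134
-1 ear 403 x [-0.0065  0.0007  0.0064] y -0.06 z 0.1046
-1 wire 104 x [0.0097 0.0144 0.0184] y -0.0573 z 0.1137
```

View pics/s4.png

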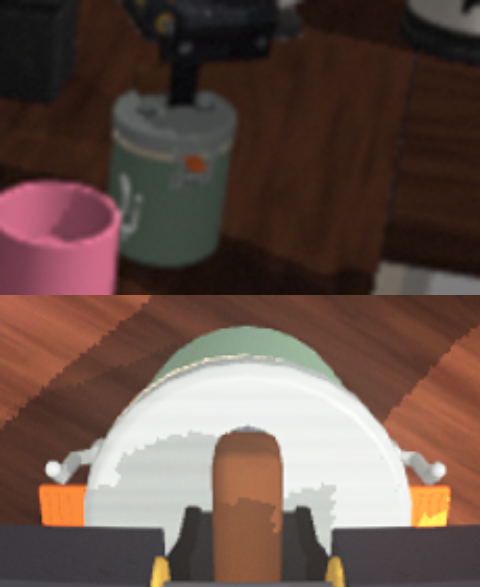

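The ears sit between the keeper wires, at (195,163) in the side crop and level with the wires in the wrist crop. I'll check that it is fully seated with a light press.

Request:
{"op": "carry_out", "data": {"moves": [[0,0,0.02,0,0,0],[0,0,0.02,0,0,0],[0,0,0,0,0,0],[0,0,0,0,0,0]]}}

```text
time: 12.62
ee_pos: [0.4631, -0.1492, 0.1439]
eef_rot: [0.969, 0.245, 0.0, 0.0]
ft_force: [-3.6, 1.4, 4.8]
width: 0.0158
grip_force: 35.0
```

Request:
{"op": "carry_out", "data": {"moves": [[0,0,-0.035,0,0,0],[0,0,0,0,0,0],[0,0,0,0,0,-0.2],[0,0,0,0,0,-0.4],[0,0,0,0,0,-0.4]]}}

```text
time: 13.25
ee_pos: [0.4629, -0.1492, 0.1446]
eef_rot: [0.949, 0.314, -0.0, -0.0]
ft_force: [0.2, 0.6, -2.3]
width: 0.0159
grip_force: 35.0
```

Request:
{"op": "carry_out", "data": {"moves": [[0,0,0,0,0,-0.5],[0,0,0,0,0,-0.5],[0,0,0,0,0,-0.5],[0,0,0,0,0,-0.5],[0,0,0,0,0,-0.5],[0,0,0,0,0,-0.5],[0,0,0,0,0,-0.5]]}}

```text
time: 14.12
ee_pos: [0.4629, -0.1492, 0.1446]
eef_rot: [0.845, 0.534, -0.0, -0.0]
ft_force: [0.2, -0.2, -1.7]
width: 0.0158
grip_force: 35.0
```

Request:
{"op": "carry_out", "data": {"moves": [[0,0,0,0,0,-0.5],[0,0,0,0,0,-0.5],[0,0,0,0,0,-0.5],[0,0,0,0,0,-0.5],[0,0,0,0,0,-0.4],[0,0,0,0,0,-0.23],[0,0,0,0,0,0],[0,0,0,0,0,0]]}}

```text
time: 15.12
ee_pos: [0.463, -0.1492, 0.1447]
eef_rot: [0.735, 0.678, -0.0, -0.0]
ft_force: [0.0, 0.7, -1.5]
width: 0.0157
grip_force: 35.0
```

```bash
python3 - <<'E'
from bench import read_state, viewer
from h import *
s=read_state(); print(s["joint_positions"].round(3),s["ee_pos"].round(4),s["ft_force"].round(2),s["torque"].round(3)); Rm=R.from_quat(s["eef_rot"]).as_matrix()
print('yaw',np.degrees(np.arctan2(Rm[1,0],Rm[0,0])))
c=viewer.camera("wrist");cv2.imwrite('pics/w5.png',c["pixels"][:,:,::-1])
E
```

```text
[ 0.706  0.141 -0.519  1.91   0.078  1.11   0.076] [ 0.463  -0.1492  0.1447] [ 0.03  0.67 -1.5 ] [-0.015 -0.032  0.017]
yaw 85.40877453561176
```

View pics/w5.png

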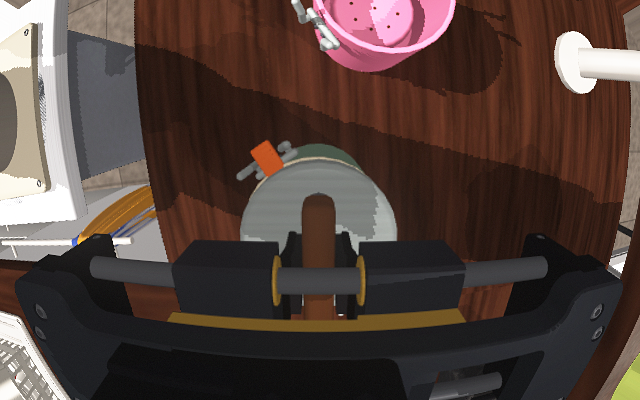

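The outer lid has turned 57°, and the ear at (267,157) is still between its keeper wires. I'll lift straight up.

Request:
{"op": "carry_out", "data": {"moves": [[0,0,-0.05,0,0,0],[0,0,-0.1,0,0,0],[0,0,-0.1,0,0,0],[0,0,-0.1,0,0,0],[0,0,0,0,0,0]]}}

```text
time: 15.8
ee_pos: [0.4632, -0.1493, 0.1592]
eef_rot: [0.735, 0.678, 0.0, 0.0]
ft_force: [0.3, -0.1, -1.9]
width: 0.0157
grip_force: 35.0
```

Request:
{"op": "carry_out", "data": {"moves": [[0,0,-0.2,0,0,0],[0,0,-0.3,0,0,0],[0,0,-0.4,0,0,0],[0,0,-0.4,0,0,0],[0,0,-0.4,0,0,0],[0,0,-0.3,0,0,0],[0,0,-0.13,0,0,0],[0,0,0,0,0,0],[0,0,0,0,0,0],[0,0,0,0,0,0],[0,0,0,0,0,0]]}}

```text
time: 17.18
ee_pos: [0.4628, -0.1492, 0.2437]
eef_rot: [0.735, 0.678, -0.0, -0.0]
ft_force: [-0.0, -0.0, -2.3]
width: 0.0152
grip_force: 35.0
```

```bash
python3 - <<'E'
from bench import read_state, viewer
from h import *
s=read_state(); print(s["ee_pos"].round(4),s["ft_force"].round(2))
c=viewer.camera("side"); i=c["pixels"][40:180,330:500,::-1]
cv2.imwrite('pics/s6.png',cv2.resize(i,(680,560),interpolation=cv2.INTER_CUBIC))
E
```

```text
[ 0.4628 -0.1492  0.2437] [-0.   -0.05 -2.28]
```

View pics/s6.png

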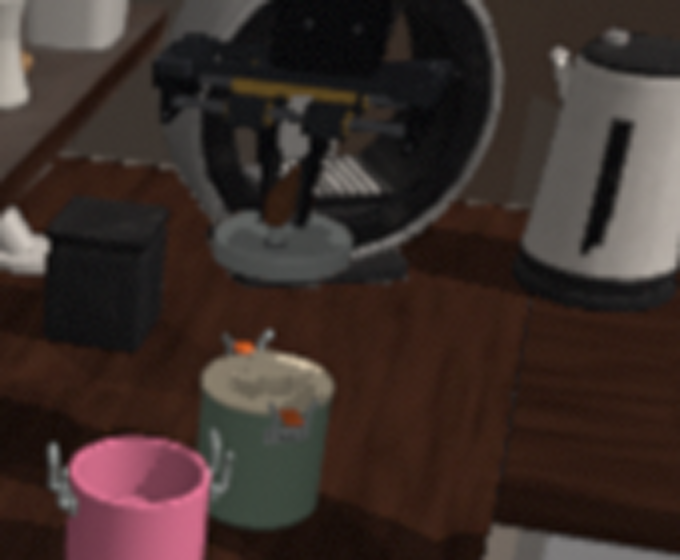

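The inner lid is seated on the canister with its ears in both keepers, at (243,348) and (291,418). The outer lid is held level about 10 cm above it.

```bash
python3 -c "
from bench import r
print(r.close_job())"
```

```text
the job is handed in; nothing more can be done
None
```

The inner lid is fully seated on the green canister with both ears between the keepers, and the arm is holding the unlocked outer lid level about 10 cm above it; the job was handed in at about 17 s.

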